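# Turn the citrus board right way up against the fruit box

## Robot

A 6-joint arm with a two-finger parallel gripper is mounted at the origin on a cart in front of the work surface, level with it; the furniture and walls round the work are solid. World frame = base frame: x ahead of the robot, y to its left, z up, the work surface at z = 0. Lengths are in mm, angles in rad, forces in N, time in s.
With the tool pointing down it reaches from about 300 to 950 mm from the base axis. Payload 3.1 kg.
Tool frame: the origin (TCP) lies midway between the tips of the shut fingers; the grasp point (between the pads) lies manip.hold_point_z behind it (manip.hold_point_z is the distance from the TCP to the grasp point, in mm); z points along the fingers, y is the line along which they close (so a half turn about z gives the same grasp; the last joint's range is limited). The gripper opens to 85 mm and grips with 20 to 120 N. Pads are 22 mm wide; open, the fingers measure 114 mm over their backs; the gripper's body (76 mm by 85 mm) begins 54 mm behind the grasp point. The pads swing forward as they close: fully open they stand 13 mm farther back than shut.
Start: joints at [1.041, 0.308, 1.634, -0, 1.2, -0.07], TCP at [277.381, 560.082, 231.272] pointing down, gripper open.
Joint ranges: [-3.06, 3.06], [-0.79, 1.96], [0.05, 2.63], [-1.19, 4.34], [0.05, 2.64], [-2.94, 2.94]. Speed limits (rad/s): [2.79, 2.79, 3.14, 3.14, 3.14, 3.14].

## Interface

Orientations are given as a unit quaternion [w, x, y, z].
In Python, from bench import manip gives the robot as it stands.
- The arm moves only by the tool send_rows, never from a script. Its argument "series" is a list of rows, each an object with "dp": the shift along the world's x, y, z scaled (see below), a list of three; "turn": the turn about the world's z scaled (see below); "jaw": the closure, from -1 (fully open) to 1 (shut). In form: [{"dp": [dx, dy, dz], "turn": turn, "jaw": jaw}, ...]. A call has 1 to 12 rows; each row is the pose to reach, as a shift and turn from the pose commanded when the call began; what a row does not reach only later rows make up. The controller multiplies each number of a shift by 0.3 m and each number of a turn by 30 degrees. A row lasts 1/12 s, in which the tool goes at most 41.7 mm and 7.16 degrees, less where a joint would pass 70% of its speed; a pose out of reach is approached as far as the arm can. A call with a number of a shift or a turn outside -1 to 1 is refused whole. A call with a gripper value outside its range is refused whole. The fingers move at their own pace and stop on an object; "squeeze" is the grip in N (left out, the last holds). Time passes only in rows, so rows that repeat a pose let the fingers close. It gives the time, the measured TCP pose, the force, the opening and the grip force at its end, in the units of the state.
- manip.get_obs(): the state, without advancing time (a new reading comes with each control period).
- manip.snapshot(name): name is "scene" or "top" or "wrist"; returns a dict with "image" (480x640x3 uint8, red, green, blue), "vfov" (degrees; the focal length in pixels is half the picture's height over the tangent of half this angle, whatever the lens; pixels are square), "cx", "cy" (the principal point, pixels), "position" and "attitude" of the camera in the world. Camera axes: x right, y down, z forward; pixel columns grow to the right and rows downward; lengths in mm; the calibration is good to about 2 mm. A picture is of the moment at which its call begins. There is no depth.
- manip.close_job(): hands the job in; it is judged then, once.
Trained networks look in the newest picture that a camera, given by its name, has taken for a name from the list of things; names that differ only in an ending like _2 or _b are one class to them, and where a whole thing is asked for, a point or a joint stands for the part that bears it (a point fixed in the world has none). Each returns a list of dicts, best first, with "score" (0 to 1); they miss things now and then, are a little off and sometimes report something else, mostly with a low value. They report only what shows in the picture. A call takes as long as a camera call. They do not tell look-alikes from the thing itself.
- manip.search_frame(camera, name): "at" ([row, column] in pixels, amid what is visible of it).
- manip.masks_of(camera, name): "mask" (480x640 bool, what is visible of it) and "at" ([row, column] in pixels, amid what is visible of it).
The state is a dict: "t": time; "joints": joint angles; "qvel": joint speeds; "joint_efforts": joint torques, N m; "tcp_pos": TCP position; "tcp_rot": TCP orientation; "force": force on the tool from outside, world axes, zero at the start; "wrist_torque": the same for the moment, N m; "gripper_width": finger opening in mm; "grasp_force": force on a finger pad.
Only numpy, scipy, OpenCV 4.12 (cv2) and the standard library are available. Lean on these libraries where they do the work, as an engineer would, in place of code of your own. Each camera call takes 0.05 s, during which the arm holds its last target. There are 200 camera calls.

## Task

The small wooden citrus board has been put down upside down, with its rubber feet in the air, and it is too broad to take hold of while it lies flat. Slide it against the curved steel side of the fruit box and push on until it has ridden up and stands leaning on that side, then tip it over backwards, away from the box, so that it ends lying flat on its rubber feet on the worktop in front of the curved side, juice groove up. Leave the fruit and everything else where it is.

Things in the scene. Friction and masses are not known exactly. Their poses are not given: they have to be found in the camera images.
- citrus_board: Pale oak cutting board, 130 mm along its x, 160 mm along its y, 16 mm thick, 0.2 to 0.3 kg; four black rubber feet (16 mm across, 3 mm high, 20 mm in from the edges) on its +z face, juice groove round its -z face. Origin: middle of the wooden slab. Starts flat, feet (+z) up, its +x edge facing the cove within 0.22 rad, 25 to 90 mm short of it. Friction on the worktop about 0.6.
- citrus_box: Open steel fruit box, heavy, does not move, 126 mm (x) by 180 mm (y). Origin at worktop height. Its -x side is a polished cove (friction about 0.3) along the whole 180 mm, from the line x = -60 mm flush with the worktop, rising at 38 degrees and curving ever steeper up to a rolled rim. Behind the rim the open fruit compartment, x = -16 to 66 mm, walls 65 mm high.
- cove_foot (a point): Middle of the cove's foot, where it meets the worktop. x points as the box's x (the way to push), y along the foot. When the board's lower edge reaches this line it leans on the rim at 60 degrees from level and stays so by itself.
- cove_rim (a point): Middle of the rim's top, 43 mm beyond the foot and 75 mm above the worktop. The leaning board's upper edge projects some 45 mm past the rim, 110 mm above the worktop; there it can be reached from behind (5 mm or more above the rim) and drawn over.
- lemon: Yellow lemon, 71x53x51 mm, loose in the box. Origin at its underside.
- lime: Green lime, 52x45x45 mm, loose in the box. Origin at its underside.
- jigger: Steel double bar measure, 43 mm across, 78 mm high, loose bystander at the left, towards the back. Origin at the middle of its underside.
- salt_shaker: Salt shaker, 44 mm across, 90 mm high, loose bystander at the left, towards the back. Origin at the middle of its underside.
Things that resemble listed ones, but are neither listed nor needed, are in the scene too. There is more than one size of the citrus_board; the one meant has the size given above.

How it is judged:
By the outcome, as a careful person would: the job done as asked, in the order asked, and still so for the second after the job is handed in, with the robot touching nothing.
It also fails if it takes over 58 s, if anything falls off the work surface, if the arm or the gripper's body presses on something with over 40 N, if the wrist force passes 120 N, or if a joint passes its speed limit or range.

## Working session

There is one attempt and no reset: what is moved stays moved. The work goes in short steps, Python scripts to look and compute and a tool call to move; the robot and the scene stay as the last step left them, time stands still between calls to the robot, and variables do not carry over. Pictures are saved under pics/ and viewed, at most 10 in all, crops included, and the job is handed in when it is done.

Besides the shell and the picture viewer there is one more tool, called after "Call:" as name([rows], argument=value, ...), one row to a line, values as JSON. send_rows: Moves the arm, as the interface text tells. Its arguments: {"type":"object","properties":{"series":{"type":"array","items":{"type":"object","properties":{"dp":{"type":"array","items":{"type":"number","minimum":-1,"maximum":1}},"turn":{"type":"number","minimum":-1,"maximum":1},"jaw":{"type":"number"}}}},"squeeze":{"type":"number"}},"required":["series"]}

```bash
mkdir -p pics; ls; cat > h.py <<'E'
import numpy as np, cv2
from bench import manip
from scipy.spatial.transform import Rotation as R
def rot(q): return R.from_quat([q[1],q[2],q[3],q[0]]).as_matrix()
def snap(cam,fn=None):
    s=manip.snapshot(cam)
    if fn: cv2.imwrite('pics/'+fn,cv2.cvtColor(s['image'],cv2.COLOR_RGB2BGR))
    s['f']=240/np.tan(np.radians(s['vfov'])/2); s['R']=rot(s['attitude']); s['p']=np.array(s['position'],float)
    return s
def toworld(s,rc,z):
    rc=np.atleast_2d(rc).astype(float)
    d=np.c_[(rc[:,1]-s['cx'])/s['f'],(rc[:,0]-s['cy'])/s['f'],np.ones(len(rc))]@s['R'].T
    return s['p']+d*((z-s['p'][2])/d[:,2])[:,None]
def topix(s,P):
    c=(np.atleast_2d(P)-s['p'])@s['R']
    return np.c_[c[:,1]/c[:,2]*s['f']+s['cy'],c[:,0]/c[:,2]*s['f']+s['cx']]
E
python3 - <<'E'
from h import *
print(manip.hold_point_z)
for c in ['top','scene']:
    s=snap(c,c+'0.png'); print(c,s['p'],s['f'],s['attitude'],s['cx'],s['cy'])
    for n,z in [('citrus_board',16),('citrus_box',65),('lemon',25),('lime',22),('jigger',39),('salt_shaker',45)]:
        for m in manip.masks_of(c,n):
            k=m['mask'].astype(np.uint8)
            r=cv2.minAreaRect(np.argwhere(k)[:, ::-1].astype(np.float32))
            bp=cv2.boxPoints(r)[:, ::-1]
            print(n,round(m['score'],2),np.round(m['at']),toworld(s,m['at'],z).round()[0], k.sum(), toworld(s,bp,z).round()[:,:2].tolist() if 'citrus' in n else '')
print(manip.get_obs())
E
```

```text
pics
18.700000000000003
top [ 220.57561892  250.39366387 1235.85071059] 578.586662935107 [ 0.0744081  -0.56332374  0.81551149 -0.10986727] 318.8885781867606 238.0466251294958
citrus_board 0.77 [237. 358.] [503.  48.  16.] 4226 [[571.0, 127.0], [603.0, -4.0], [441.0, -33.0], [412.0, 95.0]]
citrus_board 0.57 [228. 474.] [ 431. -197.   16.] 2342 [[494.0, -157.0], [500.0, -259.0], [374.0, -254.0], [369.0, -154.0]]
citrus_box 0.55 [251. 285.] [517. 210.  65.] 4393 [[622.0, 273.0], [629.0, 147.0], [413.0, 141.0], [408.0, 263.0]]
citrus_box 0.52 [270. 285.] [480. 224.  65.] 608 [[489.0, 261.0], [513.0, 211.0], [463.0, 188.0], [440.0, 239.0]]
lemon 0.58 [272. 286.] [482. 224.  25.] 546 
lime 0.67 [238. 277.] [561. 215.  22.] 389 
lime 0.23 [233. 357.] [509.  48.  22.] 4248 
jigger 0.89 [274. 151.] [576. 492.  39.] 471 
salt_shaker 0.8 [252. 186.] [594. 408.  45.] 413 
salt_shaker 0.45 [250. 285.] [523. 209.  45.] 4349 
scene [ -13.20614881 -658.86553261  679.12072824] 524.4644663819107 [-0.46017173  0.84533864 -0.23482191  0.13602661] 320.2278945229881 249.35031523307097
citrus_board 0.84 [3
[... 560 characters left out ...]
 
{'t': 0.7, 'joints': array([ 1.04127206e+00,  3.08036323e-01,  1.63378198e+00,  1.53078035e-05,
        1.19969186e+00, -6.96980725e-02]), 'qvel': array([-0.00233014,  0.00063362,  0.00136992,  0.00263596, -0.00082405,
        0.00132433]), 'joint_efforts': array([-4.32475181e-04, -4.15124345e+01, -2.77007693e+01, -1.13922063e-04,
        4.17680058e-04, -1.44309899e-05]), 'tcp_pos': array([277.40147461, 560.09184399, 231.32032384]), 'tcp_rot': array([5.35821360e-06, 2.27895608e-01, 9.73685570e-01, 4.15129953e-05]), 'force': array([-1.09063748,  0.35194479, -0.24602599]), 'wrist_torque': array([ 0.00509059, -0.05743438, -0.0024494 ]), 'grasp_force': 0.0, 'gripper_width': 85.74258878169373}
```

View pics/top0.png

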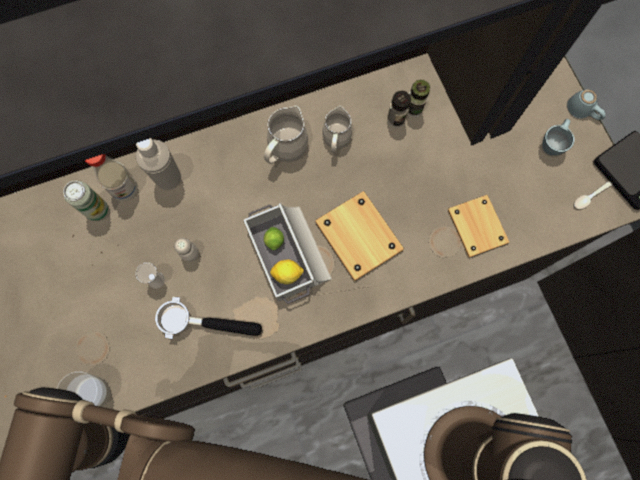

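View pics/scene0.png

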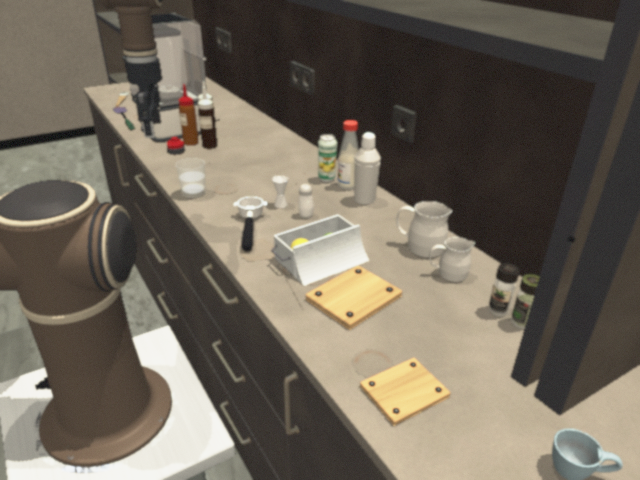

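The top view shows the large board at about pixel (235,360), feet up. The small look-alike is at (228,475). The box is at (250,285), with the cove strip facing the board at columns 295–325, so the push direction is roughly world +y. Next I'll refine the axes.

```bash
python3 - <<'E'
from h import *
s=snap('top')
m=[x for x in manip.masks_of('top','citrus_board') if abs(x['at'][1]-358)<30][0]['mask'].astype(np.uint8)
c=max(cv2.findContours(m,0,2)[0],key=cv2.contourArea)
bp=cv2.boxPoints(cv2.minAreaRect(c))[:, ::-1]
print('board',toworld(s,bp,16).round(1)[:,:2].tolist(),toworld(s,bp.mean(0),16))
print('feet',toworld(s,[[202,362],[223,326],[267,356],[240,397]],19).round().tolist())
print('fixed pts',toworld(s,[[205,296],[278,329]],0).round(), 'rim/wall top',toworld(s,[[211,247],[206,281],[298,279],[287,313]],65).round())
im=cv2.cvtColor(s['image'],cv2.COLOR_RGB2BGR)[180:320,230:420]
cv2.imwrite('pics/crop.png',cv2.resize(im,None,fx=4,fy=4,interpolation=cv2.INTER_CUBIC))
E
```

```text
board [[569.8, 127.2], [602.6, -2.7], [441.6, -32.8], [412.1, 93.9]] [[505.27563309  46.69107837  16.        ]]
feet [[573.0, 11.0, 19.0], [556.0, 103.0, 19.0], [441.0, 78.0, 19.0], [465.0, -28.0, 19.0]]
fixed pts [[625. 149.   0.]
 [443. 140.   0.]] rim/wall top [[628. 256.  65.]
 [613. 185.  65.]
 [428. 256.  65.]
 [425. 183.  65.]]
```

View pics/crop.png

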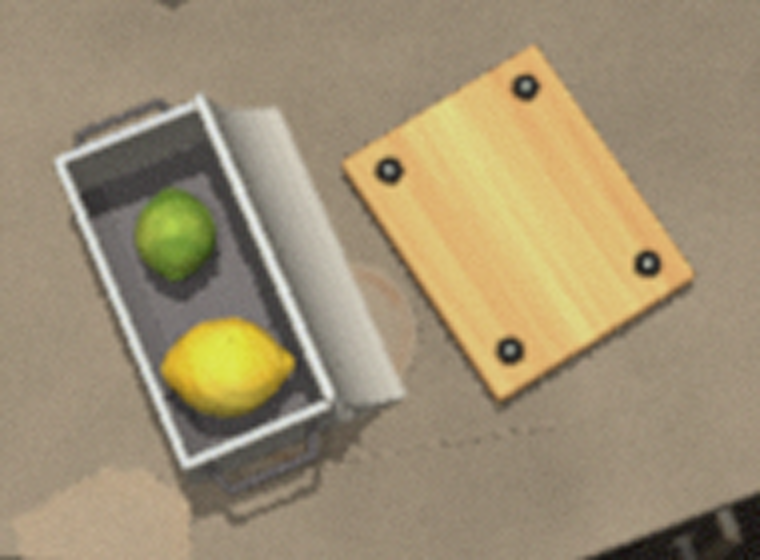

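The crop shows the cove foot line running from crop (275,107) to (403,395). The rim runs from (200,98) to (330,403). The board corners are (533,45), (343,163), (502,403) and (692,275), and the fruit is in the compartment.

```bash
python3 - <<'E'
from h import *
s=snap('top')
c=lambda L:[[180+r/4,230+q/4] for q,r in L]
F=toworld(s,c([(275,107),(403,395)]),0); Rm=toworld(s,c([(200,98),(330,403)]),75); W=toworld(s,c([(58,160),(185,465)]),65)
B=toworld(s,c([(533,45),(343,163),(502,403),(692,275)]),16)
for n,X in [('foot',F),('rim',Rm),('wall',W)]:
    d=X[0]-X[1]; print(n,X.round(1)[:,:2].tolist(),'mid',X.mean(0).round(1),'len',np.linalg.norm(d).round(1),'ang',np.degrees(np.arctan2(d[1],d[0])).round(2))
print('board',B.round(1)[:,:2].tolist(),B.mean(0).round(1),[np.linalg.norm(B[i]-B[(i+1)%4]).round(1) for i in range(4)])
for i,j in [(0,1),(3,2)]: 
    d=B[j]-B[i]; print('x ang',np.degrees(np.arctan2(d[1],d[0])))
for i,j in [(0,3),(1,2)]: 
    d=B[i]-B[j]; print('-y ang',np.degrees(np.arctan2(d[1],d[0])))
E
```

```text
foot [[618.8, 144.7], [439.8, 136.6]] mid [529.3 140.7   0. ] len 179.2 ang 2.6
rim [[613.3, 186.5], [435.8, 179.8]] mid [524.5 183.1  75. ] len 177.6 ang 2.15
wall [[610.7, 267.8], [433.7, 259.7]] mid [522.2 263.7  65. ] len 177.2 ang 2.62
board [[596.8, -1.3], [569.9, 122.3], [414.1, 90.0], [443.3, -32.8]] [506.   44.6  16. ] [np.float64(126.5), np.float64(159.1), np.float64(126.2), np.float64(156.8)]
x ang 102.29004730601683
x ang 103.35585298260453
-y ang 11.567856512737794
-y ang 11.695203015555238
```

Call:
send_rows([
  {"dp": [0.05, -0.13, 0.02], "turn": -0.2, "jaw": -0.2},
  {"dp": [0.1, -0.26, 0.04], "turn": -0.4, "jaw": -0.2},
  {"dp": [0.15, -0.39, 0.05], "turn": -0.6, "jaw": -0.2},
  {"dp": [0.2, -0.52, 0.05], "turn": -0.8, "jaw": -0.2},
  {"dp": [0.25, -0.65, 0.05], "turn": -1, "jaw": -0.2},
  {"dp": [0.3, -0.78, 0.05], "turn": -1, "jaw": -0.2},
  {"dp": [0.35, -0.9, 0.05], "turn": -1, "jaw": -0.2},
  {"dp": [0.4, -1, 0.05], "turn": -1, "jaw": -0.2},
  {"dp": [0.4, -1, 0.05], "turn": -1, "jaw": -0.2},
])

```text
t: 1.6
tcp_pos: [399.5, 255.3, 246.6]
tcp_rot: [0.002, 0.474, 0.88, -0.001]
force: [0.6, 0.4, 0.4]
gripper_width: 51.3
grasp_force: 0.0
```

Call:
send_rows([
  {"dp": [-0.01, -0.1, 0], "turn": 0.2, "jaw": -0.2},
  {"dp": [-0.02, -0.22, 0], "turn": 0.4, "jaw": -0.2},
  {"dp": [-0.02, -0.35, 0], "turn": 0.6, "jaw": -0.2},
  {"dp": [-0.02, -0.48, 0], "turn": 0.8, "jaw": -0.2},
  {"dp": [-0.02, -0.6, -0.05], "turn": 1, "jaw": -0.2},
  {"dp": [-0.02, -0.73, -0.1], "turn": 1, "jaw": -0.2},
  {"dp": [-0.02, -0.73, -0.2], "turn": 1, "jaw": -0.2},
  {"dp": [-0.02, -0.73, -0.3], "turn": 1, "jaw": -0.2},
  {"dp": [-0.02, -0.73, -0.4], "turn": 1, "jaw": -0.2},
  {"dp": [-0.02, -0.73, -0.4], "turn": 1, "jaw": -0.2},
])

```text
t: 2.43
tcp_pos: [386.2, 41.0, 121.5]
tcp_rot: [-0.006, 0.228, 0.974, -0.001]
force: [-1.1, 0.6, -1.2]
gripper_width: 51.6
grasp_force: 0.0
```

Call:
send_rows([
  {"dp": [0, 0, -0.05], "turn": 0.2, "jaw": -0.2},
  {"dp": [0, 0, -0.1], "turn": 0.4, "jaw": -0.2},
  {"dp": [0, 0, -0.2], "turn": 0.6, "jaw": -0.2},
  {"dp": [0, 0, -0.25], "turn": 0.8, "jaw": -0.2},
  {"dp": [0, 0, -0.3], "turn": 0.97, "jaw": -0.2},
  {"dp": [0, 0, -0.33], "turn": 0.97, "jaw": -0.2},
  {"dp": [0, 0, -0.35], "turn": 0.97, "jaw": -0.2},
  {"dp": [0, 0, -0.35], "turn": 0.97, "jaw": -0.2},
])

```text
t: 3.1
tcp_pos: [391.5, 41.4, 21.2]
tcp_rot: [-0.0, -0.023, 1.0, 0.0]
force: [-0.6, 0.1, 0.3]
gripper_width: 51.1
grasp_force: 0.0
```

```bash
python3 - <<'E'
from h import *
o=manip.get_obs(); print(o['t'],o['tcp_pos'],o['tcp_rot'],o['force'],o['gripper_width'],o['joints'].round(2))
s=snap('wrist','w1.png'); print(s['p'],s['f'])
E
```

```text
3.1 [391.51631238  41.4350826   21.20602456] [-3.28821578e-04 -2.33593251e-02  9.99727079e-01  4.70018677e-05] [-0.6491549   0.05200761  0.34074886] 51.09115364129139 [-0.01  0.23  2.28  0.    0.64 -1.62]
[315.16643857  37.31595881 163.93526136] 348.8223729856052
```

View pics/w1.png

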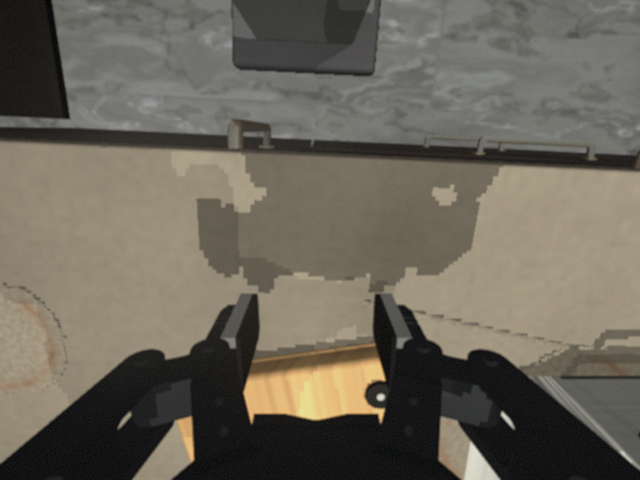

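The wrist view shows both fingers just short of the board's near edge (row ~350), with a foot at (397,378). I'll lower and push sideways so the board squares up and centres on the box.

Call:
send_rows([
  {"dp": [0, 0, -0.03], "turn": 0, "jaw": -0.2},
  {"dp": [0, 0, -0.05], "turn": 0, "jaw": -0.2},
  {"dp": [0, 0, -0.06], "turn": 0, "jaw": -0.2},
  {"dp": [0, 0, -0.07], "turn": 0, "jaw": -0.2},
  {"dp": [0, 0, -0.07], "turn": 0, "jaw": -0.2},
])

```text
t: 3.57
tcp_pos: [390.8, 41.1, -0.3]
tcp_rot: [-0.001, -0.024, 1.0, 0.0]
force: [-0.1, 0.1, -0.7]
gripper_width: 51.1
grasp_force: 0.0
```

Call:
send_rows([
  {"dp": [0.02, 0, 0], "turn": 0, "jaw": -0.2},
  {"dp": [0.04, 0, 0], "turn": 0, "jaw": -0.2},
  {"dp": [0.055, 0, 0], "turn": 0, "jaw": -0.2},
  {"dp": [0.07, 0, 0], "turn": 0, "jaw": -0.2},
  {"dp": [0.085, 0, 0], "turn": 0, "jaw": -0.2},
  {"dp": [0.1, 0, 0], "turn": 0, "jaw": -0.2},
  {"dp": [0.115, 0, 0], "turn": 0, "jaw": -0.2},
  {"dp": [0.13, 0, 0], "turn": 0, "jaw": -0.2},
  {"dp": [0.14, 0, 0], "turn": 0, "jaw": -0.2},
  {"dp": [0.15, 0, 0], "turn": 0, "jaw": -0.2},
  {"dp": [0.155, 0, 0], "turn": 0, "jaw": -0.2},
  {"dp": [0.155, 0, 0], "turn": 0, "jaw": -0.2},
])

```text
t: 4.57
tcp_pos: [438.9, 41.0, 0.4]
tcp_rot: [0.001, -0.024, 1.0, -0.0]
force: [1.0, -0.1, -1.7]
gripper_width: 51.4
grasp_force: 0.0
```

```bash
cat >> h.py <<'E'
def board(s,near=(235,358),z=16):
    m=min(manip.masks_of('top','citrus_board'),key=lambda x:np.hypot(*(np.array(x['at'])-near)))
    c=max(cv2.findContours(m['mask'].astype(np.uint8),0,2)[0],key=cv2.contourArea)
    bp=cv2.boxPoints(cv2.minAreaRect(c))[:, ::-1]
    print('board',round(m['score'],2),np.round(m['at']),toworld(s,bp,z).round(1)[:,:2].tolist(),toworld(s,bp.mean(0),z).round(1)); return bp
E
python3 - <<'E'
from h import *
s=snap('top'); board(s)
im=cv2.cvtColor(s['image'],cv2.COLOR_RGB2BGR)[180:320,230:420]
cv2.imwrite('pics/crop2.png',cv2.resize(im,None,fx=4,fy=4,interpolation=cv2.INTER_CUBIC))
print(manip.get_obs()['tcp_pos'])
E
```

```text
board 0.87 [212. 342.] [[600.2, 115.3], [623.1, -12.2], [474.8, -28.9], [454.5, 95.6]] [[537.1  42.7  16. ]]
[438.69698472  41.01857599   0.4723055 ]
```

View pics/crop2.png

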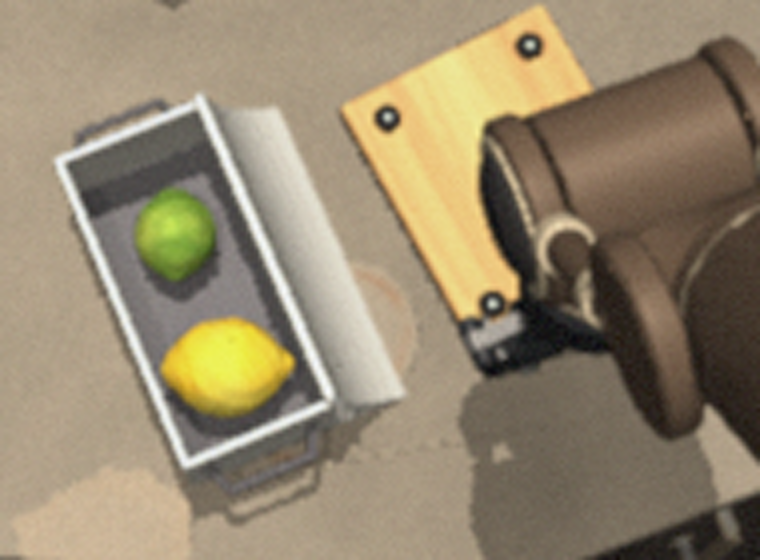

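Call:
send_rows([
  {"dp": [-0.07, 0, 0.0], "turn": 0, "jaw": -0.2},
  {"dp": [-0.12, 0, 0.1], "turn": -0.2, "jaw": -0.2},
  {"dp": [-0.12, 0, 0.22], "turn": -0.4, "jaw": -0.2},
  {"dp": [-0.1, -0.1, 0.33], "turn": -0.6, "jaw": -0.2},
  {"dp": [-0.05, -0.2, 0.4], "turn": -0.8, "jaw": -0.2},
  {"dp": [0.05, -0.3, 0.4], "turn": -1, "jaw": -0.2},
  {"dp": [0.15, -0.36, 0.4], "turn": -1, "jaw": -0.2},
  {"dp": [0.2, -0.36, 0.4], "turn": -1, "jaw": -0.2},
])

```text
t: 5.33
tcp_pos: [503.3, -71.2, 122.9]
tcp_rot: [0.005, 0.237, 0.971, -0.001]
force: [-0.1, 0.3, 0.3]
gripper_width: 51.1
grasp_force: 0.0
```

Call:
send_rows([
  {"dp": [0.03, 0, 0], "turn": -0.2, "jaw": -0.2},
  {"dp": [0.07, 0, 0], "turn": -0.4, "jaw": -0.2},
  {"dp": [0.11, 0, 0], "turn": -0.6, "jaw": -0.2},
  {"dp": [0.12, 0, 0], "turn": -0.8, "jaw": -0.2},
  {"dp": [0.12, 0, 0], "turn": -1, "jaw": -0.2},
  {"dp": [0.12, 0, 0], "turn": -1, "jaw": -0.2},
])

```text
t: 5.83
tcp_pos: [534.4, -67.0, 120.3]
tcp_rot: [0.0, 0.48, 0.877, 0.0]
force: [1.1, 0.5, -0.4]
gripper_width: 51.6
grasp_force: 0.0
```

Call:
send_rows([
  {"dp": [0, 0, -0.05], "turn": -0.2, "jaw": -0.2},
  {"dp": [0, 0, -0.1], "turn": -0.4, "jaw": -0.2},
  {"dp": [0, 0, -0.15], "turn": -0.6, "jaw": -0.2},
  {"dp": [0, 0, -0.2], "turn": -0.8, "jaw": -0.2},
  {"dp": [0, 0, -0.25], "turn": -1, "jaw": -0.2},
  {"dp": [0, 0, -0.25], "turn": -1, "jaw": -0.2},
  {"dp": [0, 0, -0.25], "turn": -1, "jaw": -0.2},
])

```text
t: 6.42
tcp_pos: [532.9, -66.7, 44.6]
tcp_rot: [-0.001, 0.688, 0.725, -0.001]
force: [0.0, 0.5, -0.3]
gripper_width: 51.0
grasp_force: 0.0
```

```bash
python3 - <<'E'
from h import *
s=snap('top'); board(s)
im=cv2.cvtColor(s['image'],cv2.COLOR_RGB2BGR)[170:310,250:440]
cv2.imwrite('pics/crop3.png',cv2.resize(im,None,fx=4,fy=4,interpolation=cv2.INTER_CUBIC))
o=manip.get_obs(); print(o['t'],o['tcp_pos'],o['tcp_rot'])
E
```

```text
board 0.68 [224. 357.] [[599.1, 117.5], [623.3, -15.0], [460.6, -33.6], [439.4, 95.3]] [[529.3  41.4  16. ]]
6.5167 [534.5952522  -67.08024167  46.11396999] [6.67846771e-04 6.88795090e-01 7.24955660e-01 4.12042010e-04]
```

View pics/crop3.png

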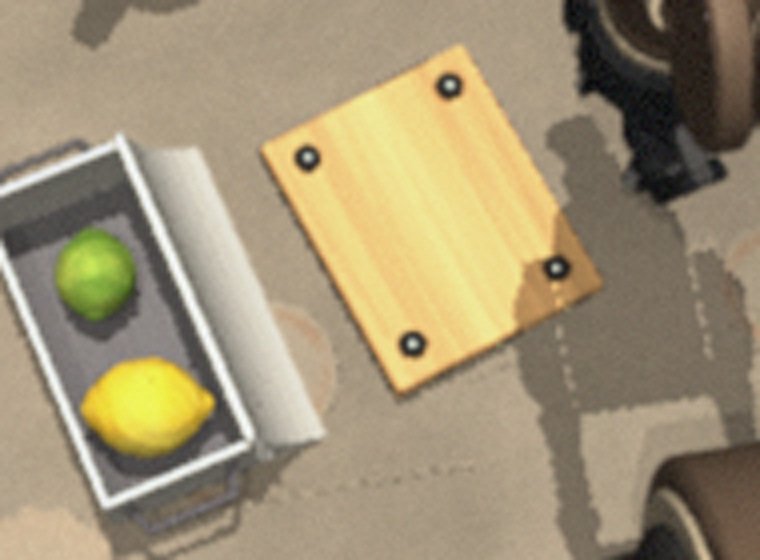

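Board centre is (529,41), 4 mm off the box axis, with about 5° of yaw left. The gripper is behind it, so I'll lower and push along the box's x axis.

Call:
send_rows([
  {"dp": [0, 0, -0.05], "turn": 0, "jaw": -0.2},
  {"dp": [0, 0, -0.1], "turn": 0, "jaw": -0.2},
  {"dp": [0, 0, -0.14], "turn": 0, "jaw": -0.2},
  {"dp": [0, 0, -0.155], "turn": 0, "jaw": -0.2},
  {"dp": [0, 0, -0.155], "turn": 0, "jaw": -0.2},
])

```text
t: 6.93
tcp_pos: [533.1, -66.8, -1.9]
tcp_rot: [-0.001, 0.69, 0.724, -0.0]
force: [-0.8, 0.4, 0.5]
gripper_width: 51.4
grasp_force: 0.0
```

Call:
send_rows([
  {"dp": [-0.001, 0.03, 0], "turn": 0, "jaw": -0.2},
  {"dp": [-0.002, 0.06, 0], "turn": 0, "jaw": -0.2},
  {"dp": [-0.003, 0.08, 0], "turn": 0, "jaw": -0.2},
  {"dp": [-0.004, 0.1, 0], "turn": 0, "jaw": -0.2},
  {"dp": [-0.005, 0.12, 0], "turn": 0, "jaw": -0.2},
  {"dp": [-0.006, 0.14, 0], "turn": 0, "jaw": -0.2},
  {"dp": [-0.007, 0.16, 0], "turn": 0, "jaw": -0.2},
  {"dp": [-0.008, 0.175, 0], "turn": 0, "jaw": -0.2},
  {"dp": [-0.008, 0.19, 0], "turn": 0, "jaw": -0.2},
  {"dp": [-0.009, 0.2, 0], "turn": 0, "jaw": -0.2},
  {"dp": [-0.009, 0.2, 0], "turn": 0, "jaw": -0.2},
])

```text
t: 7.85
tcp_pos: [531.6, -6.2, -1.1]
tcp_rot: [0.0, 0.69, 0.724, 0.001]
force: [0.7, 0.3, 0.4]
gripper_width: 51.2
grasp_force: 0.3
```

```bash
python3 - <<'E'
from h import *
s=snap('top'); board(s)
o=manip.get_obs(); print(o['t'],o['tcp_pos'],o['force'])
E
```

```text
board 0.57 [228. 342.] [[610.8, 142.0], [621.5, 7.9], [456.7, 4.3], [448.2, 134.3]] [[533.   72.5  16. ]]
7.95 [530.62972808  -6.27598115  -1.59430411] [ 0.21628971 -0.53799919 -1.39054071]
```

Now it is squared and centred, with the front edge about at the foot. Pushing on up the cove.

Call:
send_rows([
  {"dp": [-0.001, 0.02, 0], "turn": 0, "jaw": -0.2},
  {"dp": [-0.002, 0.035, 0], "turn": 0, "jaw": -0.2},
  {"dp": [-0.002, 0.05, 0], "turn": 0, "jaw": -0.2},
  {"dp": [-0.003, 0.065, 0], "turn": 0, "jaw": -0.2},
  {"dp": [-0.003, 0.08, 0], "turn": 0, "jaw": -0.2},
  {"dp": [-0.004, 0.095, 0], "turn": 0, "jaw": -0.2},
  {"dp": [-0.005, 0.11, 0], "turn": 0, "jaw": -0.2},
  {"dp": [-0.005, 0.125, 0], "turn": 0, "jaw": -0.2},
  {"dp": [-0.006, 0.14, 0], "turn": 0, "jaw": -0.2},
  {"dp": [-0.006, 0.15, 0], "turn": 0, "jaw": -0.2},
])

```text
t: 8.78
tcp_pos: [528.5, 37.2, -1.9]
tcp_rot: [0.0, 0.689, 0.725, -0.001]
force: [0.1, -11.5, -3.7]
gripper_width: 51.2
grasp_force: 5.1
```

Call:
send_rows([
  {"dp": [-0.001, 0.015, 0], "turn": 0, "jaw": -0.2},
  {"dp": [-0.001, 0.03, 0], "turn": 0, "jaw": -0.2},
  {"dp": [-0.002, 0.045, 0], "turn": 0, "jaw": -0.2},
  {"dp": [-0.003, 0.06, 0], "turn": 0, "jaw": -0.2},
  {"dp": [-0.003, 0.075, 0], "turn": 0, "jaw": -0.2},
  {"dp": [-0.004, 0.09, 0], "turn": 0, "jaw": -0.2},
  {"dp": [-0.005, 0.105, 0], "turn": 0, "jaw": -0.2},
  {"dp": [-0.005, 0.12, 0], "turn": 0, "jaw": -0.2},
  {"dp": [-0.006, 0.135, 0], "turn": 0, "jaw": -0.2},
  {"dp": [-0.006, 0.15, 0], "turn": 0, "jaw": -0.2},
  {"dp": [-0.006, 0.15, 0], "turn": 0, "jaw": -0.2},
])

```text
t: 9.7
tcp_pos: [527.7, 84.2, -1.1]
tcp_rot: [-0.0, 0.69, 0.724, 0.0]
force: [0.0, -0.2, 0.4]
gripper_width: 51.5
grasp_force: 0.0
```

```bash
python3 - <<'E'
from h import *
o=manip.get_obs(); print(o['t'],o['tcp_pos'],o['force'])
s=snap('scene')
im=cv2.cvtColor(s['image'],cv2.COLOR_RGB2BGR)[180:340,230:430]
cv2.imwrite('pics/sc1.png',cv2.resize(im,None,fx=3.6,fy=3.6,interpolation=cv2.INTER_CUBIC))
E
```

```text
9.7 [527.68721553  84.21338668  -1.0650757 ] [ 0.02621641 -0.18381719  0.35135638]
```

View pics/sc1.png

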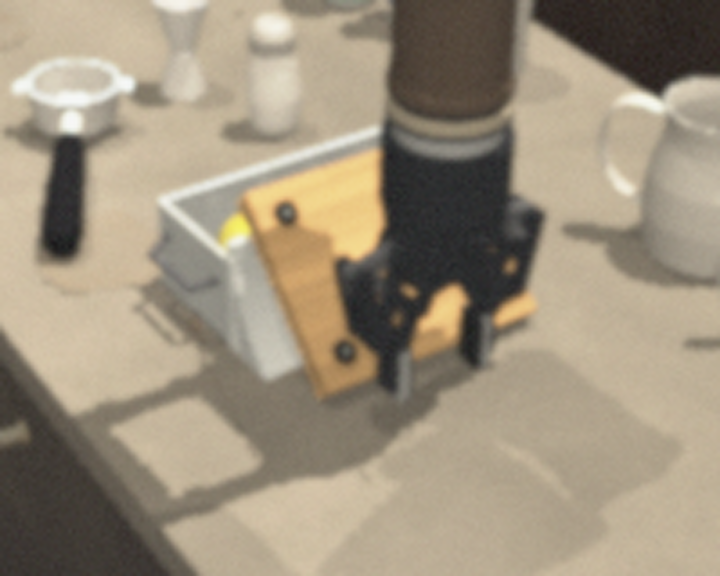

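The board has ridden up and leans over the rim. Its lower edge is still about 30 mm short of the foot, so I'll push the rest of the way.

Call:
send_rows([
  {"dp": [-0.001, 0.015, 0], "turn": 0, "jaw": -0.2},
  {"dp": [-0.001, 0.03, 0], "turn": 0, "jaw": -0.2},
  {"dp": [-0.002, 0.045, 0], "turn": 0, "jaw": -0.2},
  {"dp": [-0.003, 0.058, 0], "turn": 0, "jaw": -0.2},
  {"dp": [-0.003, 0.07, 0], "turn": 0, "jaw": -0.2},
  {"dp": [-0.003, 0.08, 0], "turn": 0, "jaw": -0.2},
  {"dp": [-0.003, 0.08, 0], "turn": 0, "jaw": -0.2},
])

```text
t: 10.33
tcp_pos: [526.6, 107.8, -1.2]
tcp_rot: [-0.0, 0.69, 0.724, 0.0]
force: [-0.4, 0.8, 0.5]
gripper_width: 51.0
grasp_force: 0.1
```

Call:
send_rows([
  {"dp": [0, 0.01, 0], "turn": 0, "jaw": -0.2},
  {"dp": [-0.001, 0.018, 0], "turn": 0, "jaw": -0.2},
  {"dp": [-0.001, 0.024, 0], "turn": 0, "jaw": -0.2},
  {"dp": [-0.001, 0.024, 0], "turn": 0, "jaw": -0.2},
])

```text
t: 10.67
tcp_pos: [526.3, 114.6, -1.2]
tcp_rot: [-0.0, 0.69, 0.724, 0.0]
force: [0.2, -1.1, -0.2]
gripper_width: 51.3
grasp_force: 0.3
```

Call:
send_rows([
  {"dp": [0, 0.007, 0], "turn": 0, "jaw": -0.2},
  {"dp": [0, 0.007, 0], "turn": 0, "jaw": -0.2},
  {"dp": [0, -0.03, 0], "turn": 0, "jaw": -0.2},
  {"dp": [0, -0.1, 0], "turn": 0, "jaw": -0.2},
  {"dp": [0, -0.2, 0.05], "turn": 0, "jaw": -0.2},
  {"dp": [0, -0.3, 0.1], "turn": 0, "jaw": -0.2},
  {"dp": [0, -0.3, 0.2], "turn": 0, "jaw": -0.2},
  {"dp": [0, -0.3, 0.3], "turn": 0, "jaw": -0.2},
  {"dp": [0, -0.3, 0.4], "turn": 0, "jaw": -0.2},
  {"dp": [0, -0.3, 0.52], "turn": 0, "jaw": -0.2},
  {"dp": [0, -0.3, 0.65], "turn": 0, "jaw": -0.2},
  {"dp": [0, -0.3, 0.65], "turn": 0, "jaw": -0.2},
])

```text
t: 11.67
tcp_pos: [532.6, 23.9, 202.8]
tcp_rot: [0.006, 0.69, 0.724, 0.006]
force: [0.5, 0.4, 0.8]
gripper_width: 51.1
grasp_force: 0.0
```

```bash
python3 - <<'E'
from h import *
o=manip.get_obs(); print(o['t'],o['tcp_pos'],o['force'])
a=snap('scene'); b=snap('top')
im=np.hstack([cv2.resize(cv2.cvtColor(s['image'],cv2.COLOR_RGB2BGR)[r:r+150,c:c+150],(400,400),interpolation=cv2.INTER_CUBIC) for s,r,c in [(a,190,250),(b,170,230)]])
cv2.imwrite('pics/lean.png',im)
E
```

```text
11.6667 [532.61747691  23.8560986  202.83891224] [0.52333129 0.43655067 0.78714636]
```

View pics/lean.png

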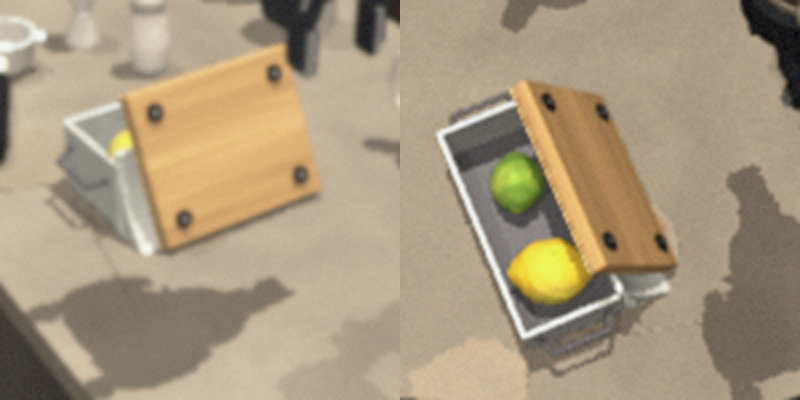

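The board leans cleanly on the rim, and the fruit and bystanders haven't moved. Next I'll go over it, come down behind the upper edge and draw it over.

Call:
send_rows([
  {"dp": [0.005, 0.1, 0.0], "turn": 0, "jaw": -0.2},
  {"dp": [0.01, 0.22, 0.0], "turn": 0, "jaw": -0.2},
  {"dp": [0.01, 0.34, 0], "turn": 0, "jaw": -0.2},
  {"dp": [0.01, 0.46, 0], "turn": 0, "jaw": -0.2},
  {"dp": [0.01, 0.58, 0], "turn": 0, "jaw": -0.2},
  {"dp": [0.01, 0.69, 0], "turn": 0, "jaw": -0.2},
  {"dp": [0.01, 0.69, 0], "turn": 0, "jaw": -0.2},
  {"dp": [0.01, 0.69, 0], "turn": 0, "jaw": -0.2},
])

```text
t: 12.43
tcp_pos: [527.7, 232.3, 191.5]
tcp_rot: [-0.001, 0.689, 0.725, -0.002]
force: [0.4, -0.5, -0.1]
gripper_width: 51.5
grasp_force: 0.0
```

Call:
send_rows([
  {"dp": [0, 0, -0.06], "turn": 0, "jaw": -0.2},
  {"dp": [0, 0, -0.13], "turn": 0, "jaw": -0.2},
  {"dp": [0, 0, -0.2], "turn": 0, "jaw": -0.2},
  {"dp": [0, 0, -0.27], "turn": 0, "jaw": -0.2},
  {"dp": [0, 0, -0.33], "turn": 0, "jaw": -0.2},
  {"dp": [0, 0, -0.35], "turn": 0, "jaw": -0.2},
  {"dp": [0, 0, -0.35], "turn": 0, "jaw": -0.2},
])

```text
t: 13.02
tcp_pos: [526.8, 229.0, 85.7]
tcp_rot: [-0.001, 0.69, 0.723, -0.003]
force: [0.2, 1.0, -0.3]
gripper_width: 50.9
grasp_force: 0.0
```

Call:
send_rows([
  {"dp": [0, -0.025, 0], "turn": 0, "jaw": -0.2},
  {"dp": [0.001, -0.05, 0], "turn": 0, "jaw": -0.2},
  {"dp": [0.002, -0.068, 0], "turn": 0, "jaw": -0.2},
  {"dp": [0.003, -0.085, 0], "turn": 0, "jaw": -0.2},
  {"dp": [0.004, -0.1, 0], "turn": 0, "jaw": -0.2},
  {"dp": [0.005, -0.115, 0], "turn": 0, "jaw": -0.2},
  {"dp": [0.006, -0.13, 0], "turn": 0, "jaw": -0.2},
  {"dp": [0.006, -0.145, 0], "turn": 0, "jaw": -0.2},
  {"dp": [0.007, -0.16, 0], "turn": 0, "jaw": -0.2},
  {"dp": [0.008, -0.175, 0], "turn": 0, "jaw": -0.2},
  {"dp": [0.009, -0.19, 0], "turn": 0, "jaw": -0.2},
  {"dp": [0.009, -0.2, 0], "turn": 0, "jaw": -0.2},
])

```text
t: 14.02
tcp_pos: [532.0, 170.7, 88.6]
tcp_rot: [-0.0, 0.69, 0.724, -0.0]
force: [0.1, 0.8, -0.3]
gripper_width: 51.5
grasp_force: 0.1
```

```bash
python3 - <<'E'
from h import *
o=manip.get_obs(); print(o['t'],o['tcp_pos'],o['force'])
a=snap('scene'); b=snap('top')
im=np.hstack([cv2.resize(cv2.cvtColor(s['image'],cv2.COLOR_RGB2BGR)[r:r+150,c:c+150],(400,400),interpolation=cv2.INTER_CUBIC) for s,r,c in [(a,190,250),(b,170,230)]])
cv2.imwrite('pics/draw.png',im)
E
```

```text
14.0167 [532.00754491 170.66714196  88.63826229] [ 0.08786115  0.79219884 -0.27411696]
```

View pics/draw.png

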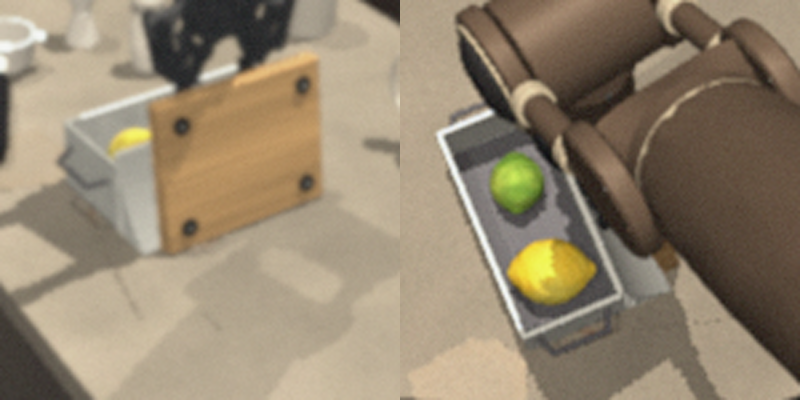

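The board now stands nearly upright on its lower edge with the fingers behind it. I'll keep drawing it past the balance point.

Call:
send_rows([
  {"dp": [0, -0.014, 0], "turn": 0, "jaw": -0.2},
  {"dp": [0.001, -0.028, 0], "turn": 0, "jaw": -0.2},
  {"dp": [0.002, -0.042, 0], "turn": 0, "jaw": -0.2},
  {"dp": [0.002, -0.056, 0], "turn": 0, "jaw": -0.2},
  {"dp": [0.003, -0.07, 0], "turn": 0, "jaw": -0.2},
  {"dp": [0.003, -0.084, 0], "turn": 0, "jaw": -0.2},
  {"dp": [0.004, -0.098, 0], "turn": 0, "jaw": -0.2},
  {"dp": [0.005, -0.112, 0], "turn": 0, "jaw": -0.2},
  {"dp": [0.005, -0.126, 0], "turn": 0, "jaw": -0.2},
  {"dp": [0.006, -0.14, 0], "turn": 0, "jaw": -0.2},
  {"dp": [0.007, -0.154, 0], "turn": 0, "jaw": -0.2},
  {"dp": [0.007, -0.17, 0], "turn": 0, "jaw": -0.2},
])

```text
t: 15.12
tcp_pos: [534.2, 119.9, 88.8]
tcp_rot: [0.0, 0.69, 0.724, 0.0]
force: [0.1, -0.2, 0.0]
gripper_width: 51.3
grasp_force: 0.0
```

Call:
send_rows([
  {"dp": [0, 0, 0], "turn": 0, "jaw": -0.2},
  {"dp": [0, 0, 0], "turn": 0, "jaw": -0.2},
  {"dp": [0, 0, 0.1], "turn": 0, "jaw": -0.2},
  {"dp": [0, 0, 0.22], "turn": 0, "jaw": -0.2},
  {"dp": [0, 0, 0.34], "turn": 0, "jaw": -0.2},
  {"dp": [-0.12, 0, 0.4], "turn": 0, "jaw": -0.2},
  {"dp": [-0.24, 0, 0.4], "turn": 0, "jaw": -0.2},
  {"dp": [-0.36, 0, 0.4], "turn": 0, "jaw": -0.2},
  {"dp": [-0.48, 0, 0.4], "turn": 0, "jaw": -0.2},
  {"dp": [-0.48, 0, 0.4], "turn": 0, "jaw": -0.2},
])

```text
t: 15.95
tcp_pos: [381.8, 119.8, 206.4]
tcp_rot: [-0.003, 0.689, 0.724, -0.004]
force: [-0.1, 0.5, -0.5]
gripper_width: 51.2
grasp_force: 0.0
```

```bash
python3 - <<'E'
from h import *
o=manip.get_obs(); print(o['t'],o['tcp_pos'],o['force'])
b=snap('top'); board(b,(235,340)); a=snap('scene'); 
im=np.hstack([cv2.resize(cv2.cvtColor(s['image'],cv2.COLOR_RGB2BGR)[r:r+170,c:c+170],(400,400),interpolation=cv2.INTER_CUBIC) for s,r,c in [(a,190,250),(b,160,230)]])
cv2.imwrite('pics/end.png',im)
E
```

```text
15.95 [381.76922023 119.80969505 206.367366  ] [-0.11671489  0.4748803  -0.45404227]
board 0.61 [203. 335.] [[615.5, 128.6], [623.9, -3.3], [561.2, -3.6], [553.6, 126.8]] [[588.3  62.5  16. ]]
```

View pics/end.png

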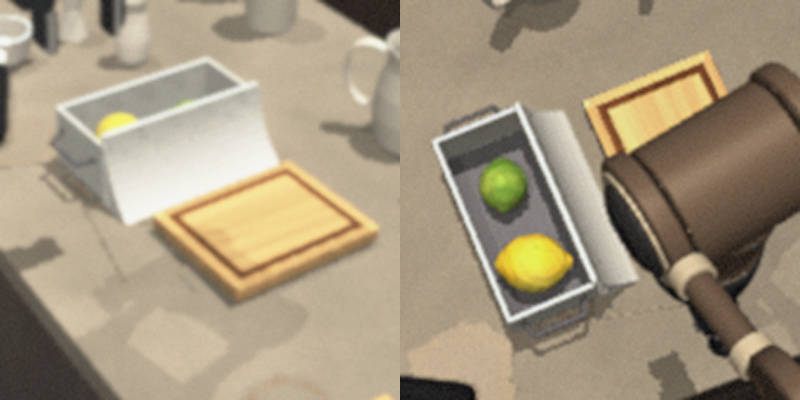

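The board lies flat in front of the cove with its juice groove up. The gripper is clear at 206 mm, the fruit hasn't moved, and everything is still. Handing in.

```bash
python3 -c "
from bench import manip
print(manip.close_job())"
```

```text
the job is handed in; nothing more can be done
None
```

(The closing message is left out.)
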